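# Slide the drinks tray across the gap between two stands

## Robot

A 6-joint arm with a two-finger parallel gripper is mounted at the origin on the work surface. World frame = base frame: x ahead of the robot, y to its left, z up, the work surface at z = 0. Lengths are in m, angles in degrees, forces in N, time in s.
With the tool pointing down it reaches from about 0.325 to 0.85 m from the base axis. Payload 4.4 kg.
Tool frame: the origin (TCP) lies midway between the tips of the shut fingers; the grasp point (between the pads) lies 19 mm behind it (bot.hold_point_z is the distance from the TCP to the grasp point, in m); y points along the fingers, z is the direction in which the jaws open and shut, and the axes are right-handed (so a half turn about y gives the same grasp; the last joint's range is limited). The gripper opens to 94 mm and grips with 3 to 60 N. Pads are 16 mm wide; open, the fingers measure 119 mm over their backs; the gripper's body (75 mm by 177 mm) begins 78 mm behind the grasp point.
Start: joints at [63.57, 11.837, 88.321, -0, 79.842, -8.623], TCP at [0.176, 0.547, 0.205] pointing down, gripper open.
Joint ranges: [-156.59, 156.59], [-49.26, 127.26], [12.9, 141.05], [-63.56, 243.56], [4.71, 150.69], [-161.64, 161.64]. Speed limits (degrees/s): [159.86, 159.86, 180, 180, 180, 180].

## Interface

Orientations are given as a 3x3 rotation matrix whose columns are the frame's x, y, z axes.
In Python, from station import bot, viewer, order gives the robot as it stands. The module is installed in compiled form; this text tells all that it offers.
- The arm moves only by the shell command python3 -m crank 'ROWS' [OPENING] [FORCE]. ROWS is JSON, a list of rows, each a list of 2 entries, a list of its own where there are three numbers: the shift along the world's x, y, z in mm, then the turn about the world's z in degrees. In form: [[[dx, dy, dz], twist], ...]. A call has 1 to 10 rows; each row is the pose to reach, as a shift and turn from the pose measured when the call began; what a row does not reach only later rows make up. A row lasts 1/10 s, in which the tool goes at most 50 mm and 8.59 degrees, less where a joint would pass 70% of its speed; a pose out of reach is approached as far as the arm can. A call with a gripper value outside its range is refused whole. OPENING is the closure, from -1 (fully open) to 1 (shut), set as the call begins (- or left out, the last holds). The fingers move at their own pace and stop on an object; FORCE is the grip in N (left out, the last holds). Time passes only in rows, so rows that repeat a pose let the fingers close. It gives the time, the measured TCP pose, the force and the opening at its end, in the units of the state.
- bot.get_state(): the state, without advancing time (a new reading comes with each control period).
- viewer.camera(name): name is "side" or "top"; returns the picture (384x512x3 uint8, red, green, blue); there is no depth.
- viewer.camera_info(name): a dict with "intrinsics" (3x3 intrinsics, pixels), "cam_to_world" (4x4, takes a point from camera to world coordinates). Camera axes: x right, y down, z forward; pixel columns grow to the right and rows downward; lengths in m; the calibration is good to about 2 mm. A picture is of the moment at which its call begins. camera_info takes no time and is no camera call.
- order.close_job(): hands the job in, once; it reports no verdict.
The state is a dict: "time_s": time; "joints": joint angles; "dq": joint speeds; "joint_efforts": joint torques, N m; "tool_pos": TCP position; "tool_rot": TCP orientation; "contact_force": force on the tool from outside, world axes, zero at the start; "torque": the same for the moment, N m; "finger_gap": finger opening in m.
Only numpy, scipy, OpenCV 4.12 (cv2) and the standard library are available. Lean on these libraries where they do the work, as an engineer would, in place of code of your own. Each camera call takes 0.05 s, during which the arm holds its last target.

## Task

Slide the aluminium tray that carries the glass tumbler off its wooden stand, across the gap, onto the empty wooden stand next to it, so that it ends about centred and square there with the tumbler still standing in it. Push it along flat: do not lift it, and do not let it tip or dip into the gap.

Things in the scene. Friction and masses are not known exactly. Their poses are not given: they have to be found in the camera images.
- tray_center (a point): Centre (half-way up) of the loose open aluminium tray, about 0.6 kg: 140 mm along its x, 200 mm along its y, 42 mm high overall; walls 8 mm thick, their tops 21 mm above this point, inner floor 8 mm below it; z up. It slides along its y on two fixed runners with upturned ends. It carries a tumbler; a smaller empty tray elsewhere is not meant.
- stand_start_top (a point): Centre of the top face of the start stand, a fixed low dark wood stand 190 mm along its x, 250 mm along its y, top 45 mm above the worktop; z up. The tray is on it at first, its length roughly along the stand's y.
- stand_land_top (a point): Centre of the top of the empty landing stand: fixed, same size, height and yaw as the start stand, in line with it on its +y or -y side. Between them is a gap of 55 to 80 mm, with a spoon lying low in it. A third such stand, further from the robot, with a funnel and a tumbler on it, is not meant.
- tumbler_center (a point): Centre (half-way up) of the small open glass tumbler standing loose in the tray near its middle: 60 mm across at the rim, 70 mm high, about 0.16 kg.
Things that resemble listed ones, but are neither listed nor needed, are in the scene too. What is shaped like the part that bears tray_center but orange is not meant.

How it is judged:
By the outcome, as a careful person would: the job done as asked, in the order asked, and still so for the second after the job is handed in, with the robot touching nothing.
It also fails if it takes over 48 s, if anything falls off the work surface, if the arm or the gripper's body presses on something with over 40 N, if the wrist force passes 120 N, or if a joint passes its speed limit or range.

## Working session

There is one attempt and no reset: what is moved stays moved. The work goes in short steps, Python scripts to look and compute and a shell command to move; the robot and the scene stay as the last step left them, time stands still between calls to the robot, and variables do not carry over. Pictures are saved under pics/ and viewed, and the job is handed in when it is done.

```bash
mkdir -p pics; ls
python3 - <<'E'
from station import bot,viewer
import cv2,numpy as np
np.set_printoptions(precision=4,suppress=True)
for n in("side","top"):
    im=viewer.camera(n); cv2.imwrite(f"pics/{n}0.png",im[:,:,::-1]); i=viewer.camera_info(n);print(n,i["intrinsics"],i["cam_to_world"])
s=bot.get_state();print(s)
E
```

```text
pics
side [[491.7887   0.     254.1472]
 [  0.     491.7887 196.6655]
 [  0.       0.       1.    ]] [[-0.9685 -0.1637  0.1875  0.1338]
 [-0.2486  0.6712 -0.6984  1.2677]
 [-0.0115 -0.723  -0.6908  1.1236]
 [ 0.      0.      0.      1.    ]]
top [[392.8068   0.     252.372 ]
 [  0.     392.8068 193.3301]
 [  0.       0.       1.    ]] [[ 0.0073 -0.9865  0.1635  0.2729]
 [-0.9998 -0.01   -0.0155  0.2137]
 [ 0.017  -0.1634 -0.9864  1.0303]
 [ 0.      0.      0.      1.    ]]
{'time_s': 0.1, 'joints': array([63.5726, 11.8799, 88.3952,  0.0003, 79.8424, -8.6235]), 'dq': array([-0.0458, -0.0472, -0.1519, -0.0025, -0.0284,  0.1013]), 'joint_efforts': array([ -0.0013, -37.1866, -28.2293,   0.07  ,   0.0312,  -0.0001]), 'tool_pos': array([0.1755, 0.5468, 0.2044]), 'tool_rot': array([[ 0.9521, -0.0009,  0.3058],
       [-0.3058, -0.0018,  0.9521],
       [-0.0003, -1.    , -0.002 ]]), 'contact_force': array([ 0.2673, -0.9143,  0.6492]), 'torque': array([0.024 , 0.0146, 0.0421]), 'finger_gap': 0.09382237293688053}
```

View pics/side0.png

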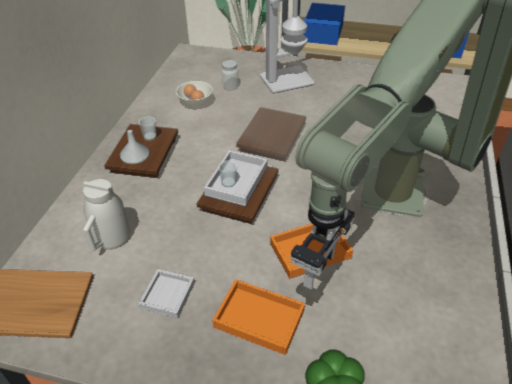

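View pics/top0.png

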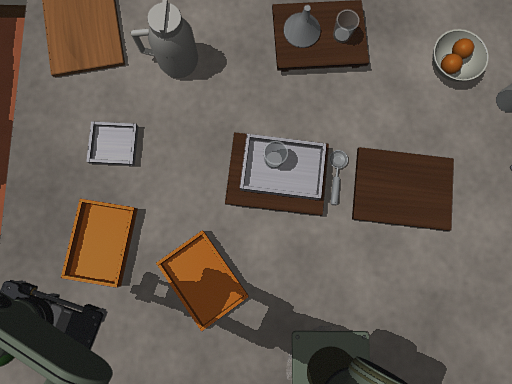

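Run:
```python
import cv2,numpy as np
a=cv2.imread("pics/side0.png")[95:230,185:320];b=cv2.imread("pics/top0.png")[120:240,215:465]
cv2.imwrite("pics/zs.png",cv2.resize(a,None,fx=4.4,fy=4.4,interpolation=2));cv2.imwrite("pics/zt.png",cv2.resize(b,None,fx=3.2,fy=3.2,interpolation=2))
```

```text
(no output)
```

View pics/zs.png

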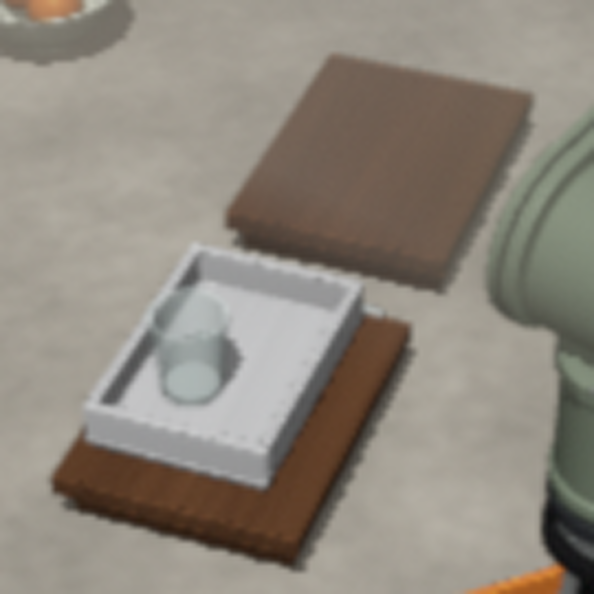

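View pics/zt.png

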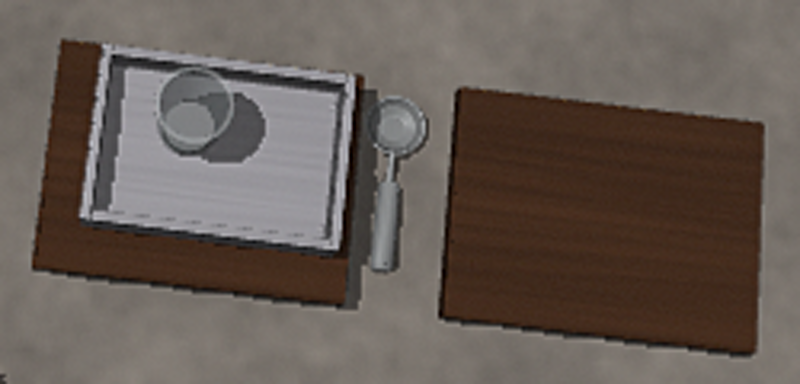

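```bash
cat > h.py <<'E'
import numpy as np
from station import viewer
np.set_printoptions(precision=4,suppress=True)
I={n:viewer.camera_info(n) for n in("side","top")}
def ray(n,p):
    K=np.array(I[n]["intrinsics"]);T=np.array(I[n]["cam_to_world"])
    d=T[:3,:3]@np.linalg.solve(K,[p[0],p[1],1]);return T[:3,3],d/np.linalg.norm(d)
def plane(n,p,z):
    o,d=ray(n,p);return (o+d*(z-o[2])/d[2])
def tri(ps,pt):
    A=np.zeros((3,3));b=np.zeros(3);R=[ray("side",ps),ray("top",pt)]
    for o,d in R:
        M=np.eye(3)-np.outer(d,d);A+=M;b+=M@o
    x=np.linalg.solve(A,b);return x,[np.linalg.norm((np.eye(3)-np.outer(d,d))@(x-o))*1e3 for o,d in R]
def proj(n,X):
    K=np.array(I[n]["intrinsics"]);T=np.linalg.inv(np.array(I[n]["cam_to_world"]))
    c=T[:3,:3]@np.array(X)+T[:3,3];q=K@c;return q[:2]/q[2]
def s(p):return ((p[0]+.5)/4.4-.5+185,(p[1]+.5)/4.4-.5+95)
def t(p):return ((p[0]+.5)/3.2-.5+215,(p[1]+.5)/3.2-.5+120)
E
python3 - <<'E'
from h import *
L=[((228,218),(460,88)),((333,54),(764,123)),((532,97),(755,355)),((440,275),(440,319))]
R=[((88,407),(103,44)),((195,247),(356,74)),((362,285),(338,250)),((268,455),(80,220))]
S=[((55,480),(62,40)),((411,325),(345,307)),((299,550),(33,269))]
for nm,Q in(("land",L),("tray rim",R),("start",S)):
    print(nm)
    P=[]
    for a,b in Q:
        x,e=tri(s(a),t(b));P.append(x);print(x,e)
    z={"land":.045,"tray rim":.087,"start":.045}[nm]
    for n,k,f in(("side",0,s),("top",1,t)):
        W=np.array([plane(n,f(q[k]),z) for q in Q]);print(n,"ctr",W.mean(0), "lens",np.linalg.norm(np.diff(W,axis=0),axis=1));print(W[:,:2].tolist())
        for i in range(len(W)-1):
            d=W[i+1]-W[i];print(' ang',np.degrees(np.arctan2(d[1],d[0])))
E
```

```text
land
[ 0.5604 -0.0791  0.0389] [np.float64(2.2189144046290705), np.float64(2.218914404628953)]
[ 0.5329 -0.3259  0.0429] [np.float64(2.13245407959428), np.float64(2.13245407959412)]
[ 0.3467 -0.3061  0.0392] [np.float64(0.3457430358575268), np.float64(0.34574303585756666)]
[ 0.3752 -0.0584  0.0297] [np.float64(1.5095617980730913), np.float64(1.5095617980731577)]
side ctr [ 0.4512 -0.1827  0.045 ] lens [0.2527 0.1857 0.2593]
[[0.5556775132779476, -0.07104800407677914], [0.5298624924016858, -0.3224044974625184], [0.34584803840448575, -0.29758597313062407], [0.3732973649084985, -0.03977710154096514]]
 ang -95.86387870191565
 ang 172.31871614076118
 ang 83.92252207810702
top ctr [ 0.4534 -0.1899  0.045 ] lens [0.2489 0.1899 0.2501]
[[0.5609357391465306, -0.07725352465960292], [0.5345020430025683, -0.32478111819448796], [0.34587795167244983, -0.3030904995405287], [0.3721338620912528, -0.05440629695126423]]
 ang -96.09556641006128
 ang 173.44014891441535
 ang 83.97307807402896
tray rim
[0.5786 0.2135 0.0865] [np.float64(2.207038695460454), np.float64(2.2070386954606565)]
[0.5584 0.015  0.0
[... 880 characters left out ...]
8] [np.float64(2.284664452591355), np.float64(2.2846644525910054)]
[0.3824 0.0199 0.0408] [np.float64(1.002263727670412), np.float64(1.002263727670201)]
[0.4092 0.2677 0.0362] [np.float64(0.840024252980678), np.float64(0.8400242529806229)]
side ctr [0.4603 0.1837 0.045 ] lens [0.3082 0.2521]
[[0.5922601504166571, 0.2505575026786291], [0.3824632453035494, 0.024792128558893678], [0.4061594007564545, 0.27580699273011766]]
 ang -132.90037764708464
 ang 84.60717970936031
top ctr [0.4624 0.1784 0.045 ] lens [0.3134 0.2482]
[[0.597426171854419, 0.24718931765043042], [0.3809631062901601, 0.020616179239922733], [0.40887014753554185, 0.2672812650237793]]
 ang -133.69273892289746
 ang 83.54515313160225
```

Run:
```python
from h import *
print("pitcher",plane("side",(112,238),0),plane("top",(180,62),0.05),plane("top",(198,70),0.0),tri((98,185),(164,18)))
print("handle",tri((96,245),(137,35)))
print("tumbler rim",tri(s((191,312)),t((195,110))),"base",plane("side",s((190,385)),.058),plane("top",t((187,120)),.058))
```

```text
pitcher [0.8151 0.4116 0.    ] [0.7887 0.394  0.05  ] [0.7919 0.3522 0.    ] (array([0.8107, 0.4045, 0.2128]), [np.float64(1.004103310732587), np.float64(1.0041033107328978)])
handle (array([0.8231, 0.4997, 0.0796]), [np.float64(20.558735015984087), np.float64(20.55873501598415)])
tumbler rim (array([0.5177, 0.1453, 0.1295]), [np.float64(0.6537545064072614), np.float64(0.6537545064071947)]) base [0.5229 0.1445 0.058 ] [0.5281 0.1462 0.058 ]
```

```bash
python3 -m crank '[[[30,-25,0],-7],[[65,-54,0],-15],[[100,-83,0],-23],[[140,-116,0],-31],[[180,-150,0],-39],[[220,-183,0],-47],[[260,-216,0],-55],[[295,-245,0],-63],[[325,-270,0],-71],[[339,-282,0],-78]]' -1; python3 -m crank '[[[0,0,0],0],[[0,0,0],0]]'
python3 - <<'E'
from h import *
from station import bot
s=bot.get_state();r=s['tool_rot'];print(s['time_s'],s['tool_pos'],s['joints'],np.degrees(np.arctan2(r[1,2],r[0,2])),s['contact_force'],s['finger_gap'])
E
```

```text
time_s: 1.1
tool_pos: [0.517, 0.2617, 0.2038]
tool_rot: [[-0.11, -0.002, 0.994], [-0.994, -0.001, -0.11], [0.001, -1.0, -0.002]]
contact_force: [-0.9, 0.7, 0.0]
finger_gap: 0.094
time_s: 1.3
tool_pos: [0.5165, 0.2614, 0.203]
tool_rot: [[-0.109, -0.004, 0.994], [-0.994, -0.001, -0.109], [0.001, -1.0, -0.004]]
contact_force: [0.2, -0.8, -0.0]
finger_gap: 0.0939
1.3 [0.5165 0.2614 0.203 ] [18.2612 12.5625 87.74    0.0293 79.9113 24.5213] -6.26541180518152 [ 0.1874 -0.8096 -0.0075] 0.09390815225244176
```

```bash
python3 -m crank '[[[-1,0,-25],0],[[-1,2,-60],0],[[-1,2,-95],0],[[-1,2,-120],0],[[-1,2,-135],0],[[-1,2,-141],0],[[-1,2,-143],0],[[-1,2,-143],0]]'
python3 - <<'E'
from h import *
import cv2
from station import bot
for n in("side","top"):
    im=viewer.camera(n)[:,:,::-1]
    c=im[95:255,165:345] if n=="side" else im[110:250,190:470]
    cv2.imwrite(f"pics/{n}1.png",cv2.resize(c,None,fx=3.2 if n=="side" else 2.8,fy=3.2 if n=="side" else 2.8,interpolation=2))
s=bot.get_state();print(s['tool_pos'],s['contact_force'])
E
```

```text
time_s: 2.1
tool_pos: [0.5162, 0.264, 0.0612]
tool_rot: [[-0.108, -0.002, 0.994], [-0.994, 0.0, -0.108], [0.0, -1.0, -0.002]]
contact_force: [-0.0, 0.5, 0.7]
finger_gap: 0.0937
[0.5167 0.2639 0.0617] [-0.2574 -0.6821  0.3397]
```

View pics/side1.png

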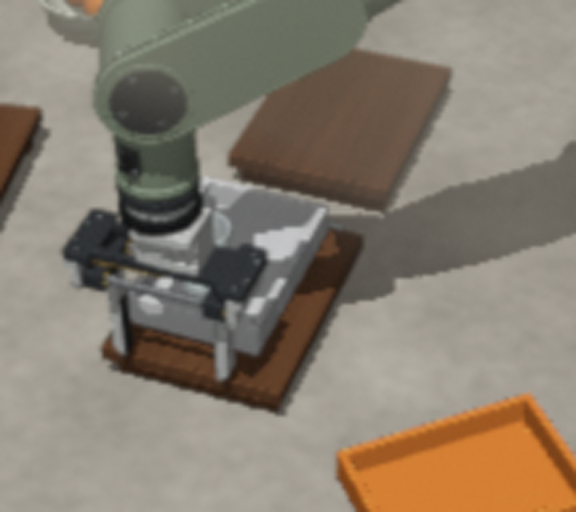

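View pics/top1.png

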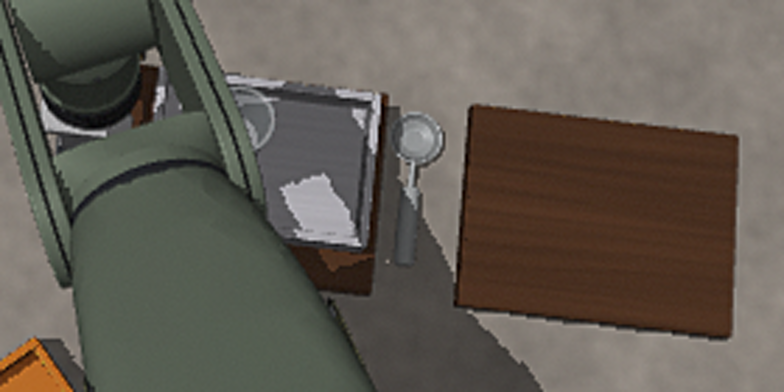

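```bash
python3 -m crank '[[[-1,-5,-2],0],[[-2,-12,-3],0],[[-2,-17,-3],0],[[-3,-20,-3],0],[[-3,-22,-3],0],[[-3,-24,-3],0],[[-3,-26,-3],0],[[-3,-28,-3],0],[[-4,-30,-3],0],[[-4,-32,-3],0]]';  python3 -m crank '[[[0,0,0],0]]'
python3 - <<'E'
from h import *
import cv2
for n in("side","top"):
    im=viewer.camera(n)[:,:,::-1]
    c=im[95:255,165:345] if n=="side" else im[110:250,190:470]
    cv2.imwrite(f"pics/{n}2.png",cv2.resize(c,None,fx=3.2 if n=="side" else 2.8,fy=3.2 if n=="side" else 2.8,interpolation=2))
E
```

```text
time_s: 3.2
tool_pos: [0.5125, 0.2318, 0.0586]
tool_rot: [[-0.109, -0.001, 0.994], [-0.994, 0.0, -0.109], [-0.0, -1.0, -0.001]]
contact_force: [-0.2, -0.3, 0.1]
finger_gap: 0.094
time_s: 3.3
tool_pos: [0.5125, 0.2317, 0.0586]
tool_rot: [[-0.109, -0.001, 0.994], [-0.994, 0.0, -0.109], [-0.0, -1.0, -0.001]]
contact_force: [-0.7, 0.8, 0.3]
finger_gap: 0.0939
```

View pics/side2.png

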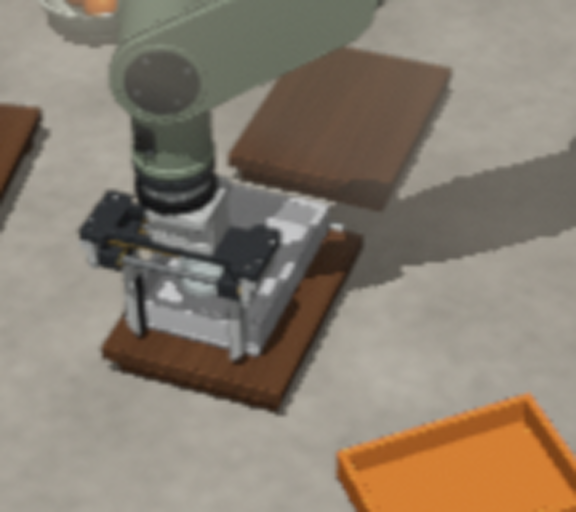

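View pics/top2.png

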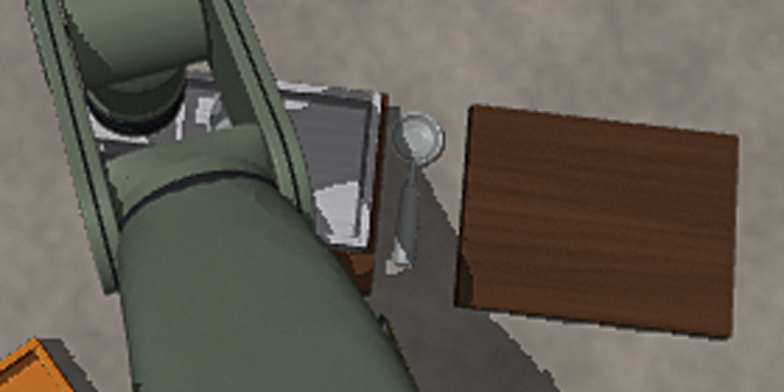

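```bash
python3 -m crank '[[[0,-1,0],0],[[0,-2,0],0],[[-1,-4,0],0],[[-1,-7,0],0],[[-1,-10,0],0],[[-2,-14,0],0],[[-3,-18,0],0],[[-3,-22,0],0],[[-4,-26,0],0],[[-5,-30,0],0]]'
python3 - <<'E'
from h import *
import cv2
for n in("side","top"):
    im=viewer.camera(n)[:,:,::-1]
    c=im[95:255,165:345] if n=="side" else im[110:250,190:470]
    cv2.imwrite(f"pics/{n}3.png",cv2.resize(c,None,fx=3.2 if n=="side" else 2.8,fy=3.2 if n=="side" else 2.8,interpolation=2))
E
```

```text
time_s: 4.4
tool_pos: [0.5076, 0.2014, 0.0587]
tool_rot: [[-0.109, -0.001, 0.994], [-0.994, 0.0, -0.109], [-0.0, -1.0, -0.001]]
contact_force: [0.8, 3.8, -0.7]
finger_gap: 0.0942
```

View pics/side3.png

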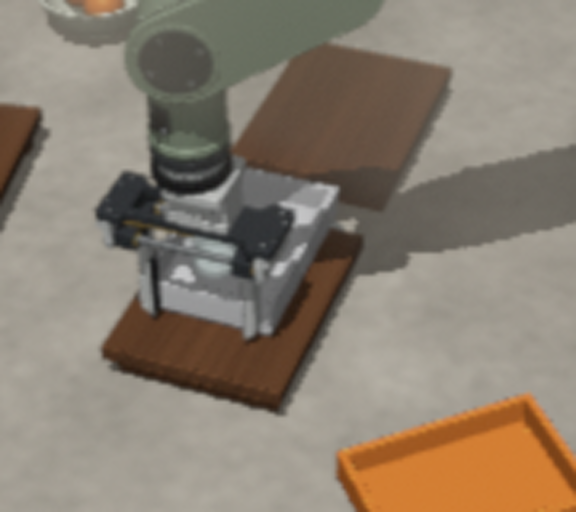

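View pics/top3.png

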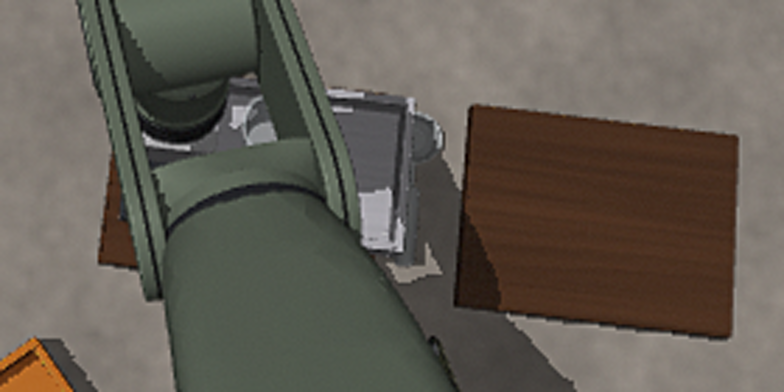

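```bash
python3 -m crank '[[[0,-2,0],0],[[-1,-5,0],0],[[-1,-9,0],0],[[-2,-14,0],0],[[-3,-19,0],0],[[-4,-24,0],0],[[-4,-29,0],0],[[-5,-34,0],0],[[-6,-39,0],0],[[-7,-44,0],0]]'
python3 - <<'E'
from h import *
import cv2
for n in("side","top"):
    im=viewer.camera(n)[:,:,::-1]
    c=im[95:255,165:345] if n=="side" else im[110:250,190:470]
    cv2.imwrite(f"pics/{n}4.png",cv2.resize(c,None,fx=3.2 if n=="side" else 2.8,fy=3.2 if n=="side" else 2.8,interpolation=2))
for p in((384,95),):
  print(plane("top",(384.5/2.8-.5+190,95.5/2.8-.5+110),.087),plane("top",(414.5/2.8-.5+190,98.5/2.8-.5+110),.087))
E
```

```text
time_s: 5.5
tool_pos: [0.5004, 0.1563, 0.0587]
tool_rot: [[-0.109, -0.001, 0.994], [-0.994, -0.001, -0.109], [0.001, -1.0, -0.001]]
contact_force: [1.3, 3.9, -0.5]
finger_gap: 0.0943
[0.5568 0.014  0.087 ] [ 0.5544 -0.0128  0.087 ]
```

View pics/side4.png

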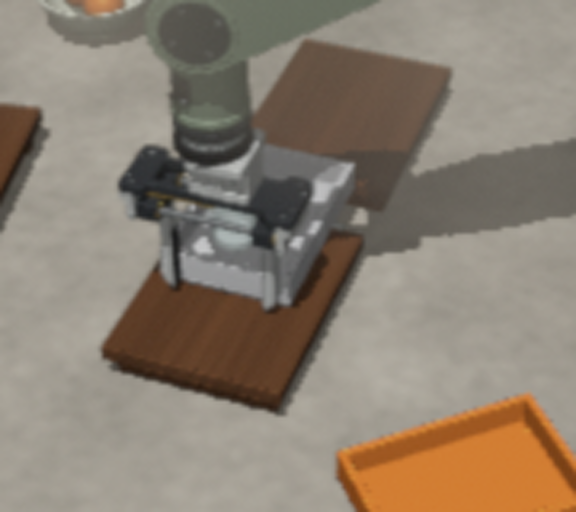

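View pics/top4.png

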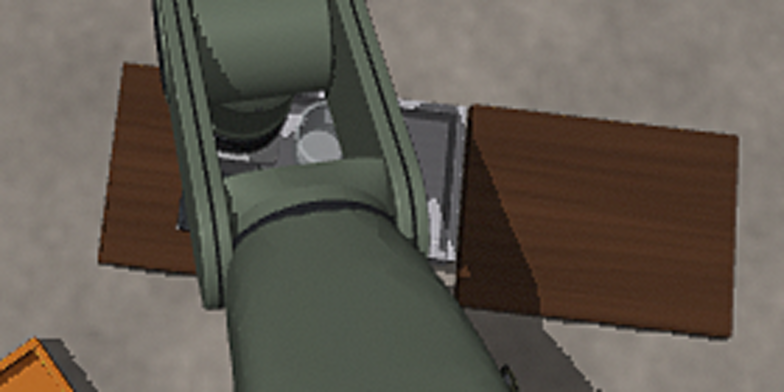

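```bash
python3 -m crank '[[[0,-2,0],0],[[-1,-5,0],0],[[-1,-9,0],0],[[-2,-13,0],0],[[-2,-16,0],0],[[-3,-19,0],0],[[-3,-22,0],0],[[-4,-25,0],0],[[-4,-28,0],0],[[-5,-31,0],0]]'
python3 - <<'E'
from h import *
import cv2
for n in("side","top"):
    im=viewer.camera(n)[:,:,::-1]
    c=im[95:255,165:345] if n=="side" else im[110:250,190:470]
    cv2.imwrite(f"pics/{n}5.png",cv2.resize(c,None,fx=3.2 if n=="side" else 2.8,fy=3.2 if n=="side" else 2.8,interpolation=2))
E
```

```text
time_s: 6.6
tool_pos: [0.4955, 0.1243, 0.0588]
tool_rot: [[-0.109, -0.001, 0.994], [-0.994, -0.002, -0.109], [0.002, -1.0, -0.001]]
contact_force: [0.5, 4.9, 1.0]
finger_gap: 0.0939
```

View pics/side5.png

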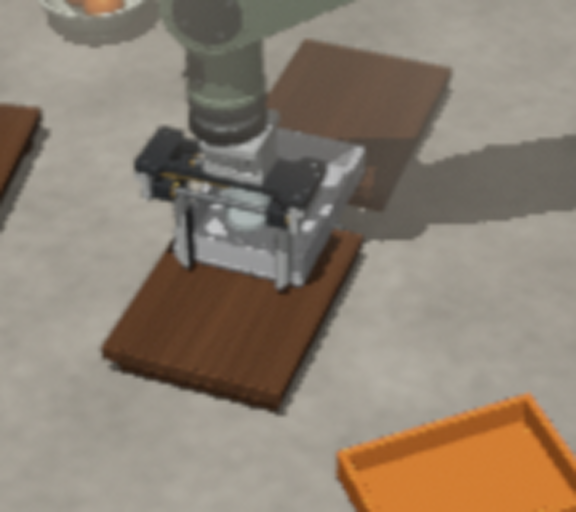

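View pics/top5.png

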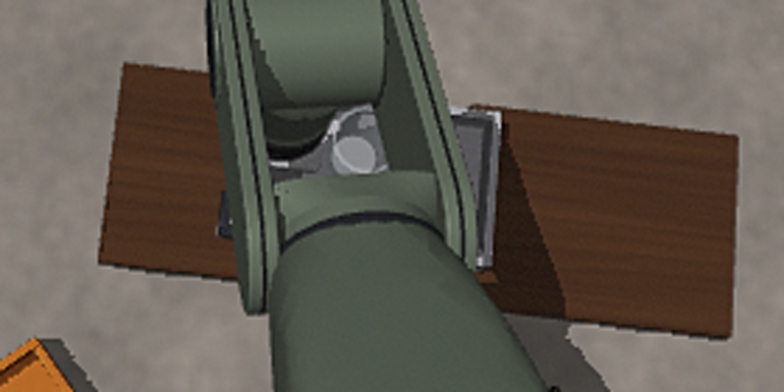

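```bash
python3 -m crank '[[[0,-2,0],0],[[-1,-5,0],0],[[-1,-9,0],0],[[-2,-13,0],0],[[-3,-17,0],0],[[-3,-21,0],0],[[-4,-25,0],0],[[-4,-29,0],0],[[-5,-33,0],0],[[-6,-37,0],0]]'
python3 - <<'E'
from h import *
import cv2
for n in("side","top"):
    im=viewer.camera(n)[:,:,::-1]
    c=im[95:255,165:345] if n=="side" else im[110:250,190:470]
    cv2.imwrite(f"pics/{n}6.png",cv2.resize(c,None,fx=3.2 if n=="side" else 2.8,fy=3.2 if n=="side" else 2.8,interpolation=2))
f=lambda p:((p[0]+.5)/2.8-.5+190,(p[1]+.5)/2.8-.5+110)
print(plane("top",f((500,112)),.087),plane("top",f((490,266)),.087))
E
```

```text
time_s: 7.7
tool_pos: [0.4892, 0.0864, 0.0586]
tool_rot: [[-0.109, -0.002, 0.994], [-0.994, -0.004, -0.109], [0.004, -1.0, -0.001]]
contact_force: [0.8, 4.0, -0.9]
finger_gap: 0.094
[ 0.5425 -0.0893  0.087 ] [ 0.404  -0.0748  0.087 ]
```

View pics/side6.png

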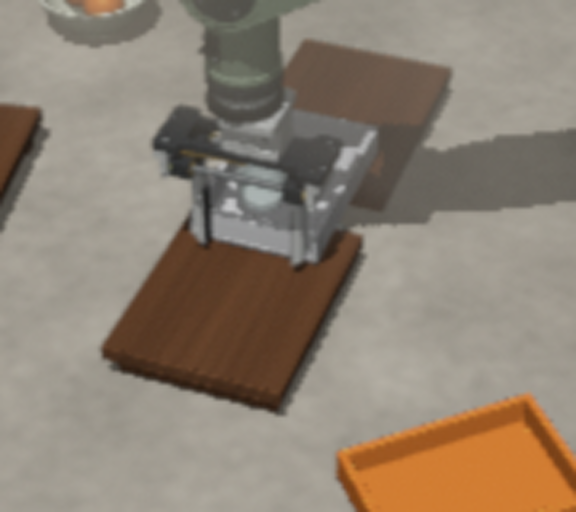

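View pics/top6.png

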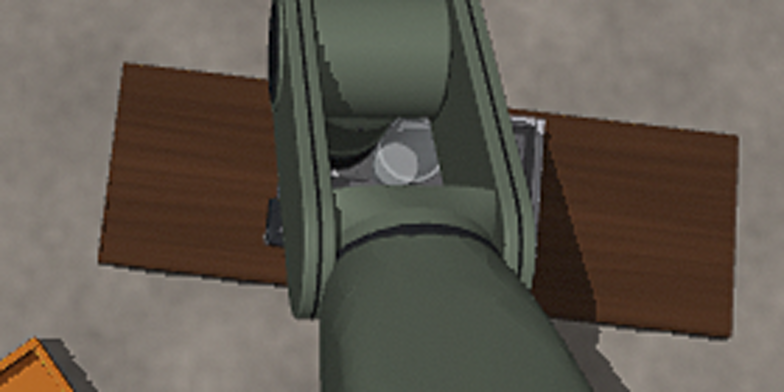

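```bash
python3 -m crank '[[[0,-2,0],0],[[-1,-5,0],0],[[-1,-10,0],0],[[-2,-15,0],0],[[-3,-20,0],0],[[-4,-26,0],0],[[-4,-32,0],0],[[-5,-38,0],0],[[-6,-44,0],0],[[-7,-50,0],0]]'; python3 -m crank '[[[-1,-6,0],0],[[-2,-12,0],0],[[-2,-17,0],0],[[-3,-22,0],0],[[-4,-27,0],0],[[-5,-32,0],0],[[-5,-37,0],0],[[-6,-42,0],0],[[-7,-46,0],0],[[-7,-49,0],0]]'
python3 - <<'E'
from h import *
import cv2
for n in("side","top"):
    im=viewer.camera(n)[:,:,::-1]
    c=im[95:255,165:345] if n=="side" else im[110:250,190:470]
    cv2.imwrite(f"pics/{n}7.png",cv2.resize(c,None,fx=3.2 if n=="side" else 2.8,fy=3.2 if n=="side" else 2.8,interpolation=2))
E
```

```text
time_s: 8.8
tool_pos: [0.4816, 0.0351, 0.0583]
tool_rot: [[-0.11, -0.003, 0.994], [-0.994, -0.005, -0.11], [0.005, -1.0, -0.002]]
contact_force: [0.7, 4.1, 0.1]
finger_gap: 0.0942
time_s: 9.8
tool_pos: [0.4745, -0.014, 0.0585]
tool_rot: [[-0.11, -0.003, 0.994], [-0.994, -0.004, -0.11], [0.005, -1.0, -0.002]]
contact_force: [-0.1, 5.2, 2.9]
finger_gap: 0.0942
```

View pics/side7.png

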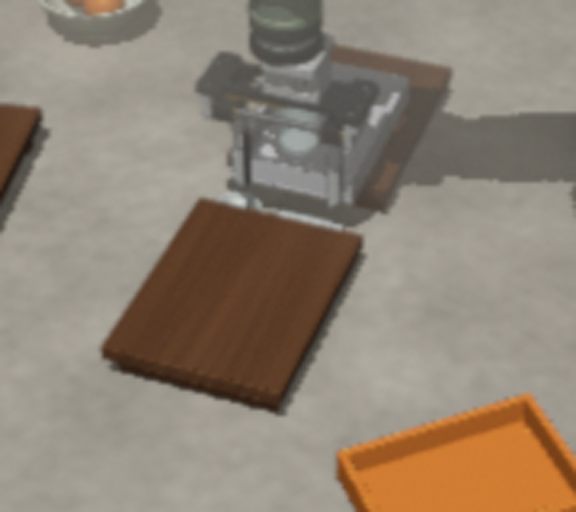

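View pics/top7.png

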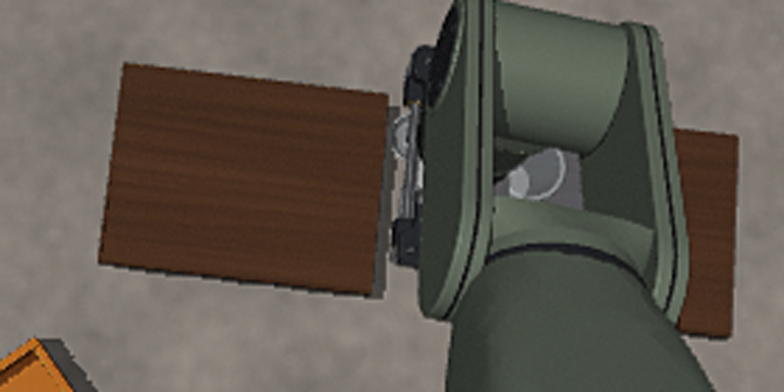

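```bash
python3 -m crank '[[[0,-2,0],0],[[-1,-5,0],0],[[-1,-9,0],0],[[-2,-13,0],0],[[-3,-18,0],0],[[-3,-23,0],0],[[-4,-28,0],0],[[-5,-33,0],0],[[-5,-38,0],0],[[-6,-43,0],0]]'; python3 -m crank '[[[-1,-4,0],0],[[-1,-8,0],0],[[-2,-12,0],0],[[-2,-15,0],0],[[-3,-18,0],0],[[-3,-20,0],0],[[-3,-21,0],0],[[-3,-22,0],0],[[-3,-22,0],0]]'
python3 - <<'E'
from h import *
import cv2
for n in("side","top"):
    im=viewer.camera(n)[:,:,::-1]
    c=im[75:235,185:365] if n=="side" else im[110:250,190:470]
    cv2.imwrite(f"pics/{n}8.png",cv2.resize(c,None,fx=3.2 if n=="side" else 2.8,fy=3.2 if n=="side" else 2.8,interpolation=2))
E
```

```text
time_s: 10.9
tool_pos: [0.4684, -0.0574, 0.0585]
tool_rot: [[-0.11, -0.003, 0.994], [-0.994, -0.005, -0.11], [0.005, -1.0, -0.003]]
contact_force: [0.7, 5.3, 4.0]
finger_gap: 0.0941
time_s: 11.8
tool_pos: [0.4649, -0.0792, 0.0584]
tool_rot: [[-0.11, -0.004, 0.994], [-0.994, -0.004, -0.11], [0.005, -1.0, -0.004]]
contact_force: [-0.2, 5.0, 3.3]
finger_gap: 0.0939
```

View pics/side8.png

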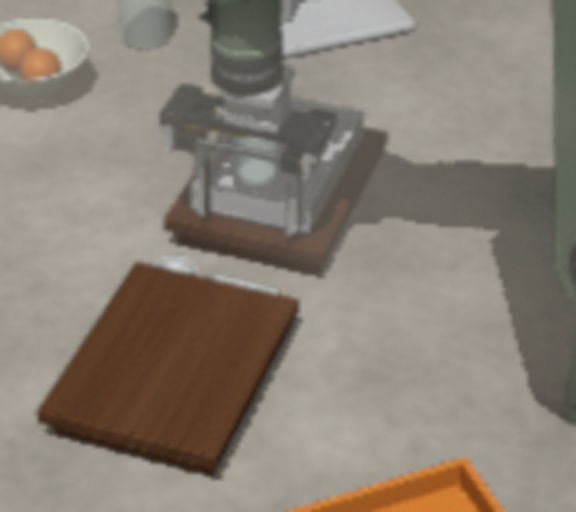

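View pics/top8.png

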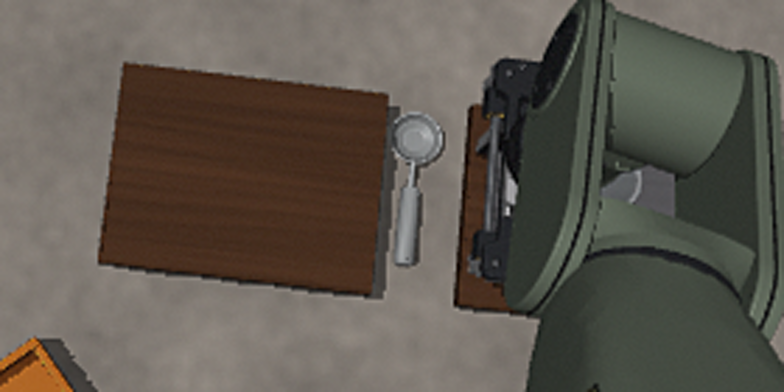

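```bash
python3 -m crank '[[[0,2,0],0],[[1,6,0],0],[[2,15,0],0],[[3,28,0],0],[[4,40,0],0],[[5,50,10],0],[[5,55,40],0],[[7,70,80],0],[[8,90,120],0],[[9,110,150],0]]'; python3 -m crank '[[[-5,45,0],0],[[-10,90,0],0],[[-15,135,0],0],[[-20,180,0],0],[[-25,220,0],0],[[-30,250,0],0],[[-30,250,0],0]]'
python3 - <<'E'
from h import *
import cv2
for n in("side","top"):
    im=viewer.camera(n)[:,:,::-1]
    cv2.imwrite(f"pics/{n}9r.png",im)
    c=im[75:195,210:345] if n=="side" else im[130:240,330:470]
    cv2.imwrite(f"pics/{n}9.png",cv2.resize(c,None,fx=4.4 if n=="side" else 5,fy=4.4 if n=="side" else 5,interpolation=2))
E
```

```text
time_s: 12.9
tool_pos: [0.4749, 0.032, 0.2121]
tool_rot: [[-0.11, 0.0, 0.994], [-0.994, -0.005, -0.11], [0.005, -1.0, 0.001]]
contact_force: [-0.2, 0.5, 0.4]
finger_gap: 0.094
time_s: 13.6
tool_pos: [0.4435, 0.2859, 0.2128]
tool_rot: [[-0.104, 0.001, 0.995], [-0.995, -0.004, -0.104], [0.003, -1.0, 0.001]]
contact_force: [1.4, -0.2, -1.2]
finger_gap: 0.0935
```

View pics/side9.png

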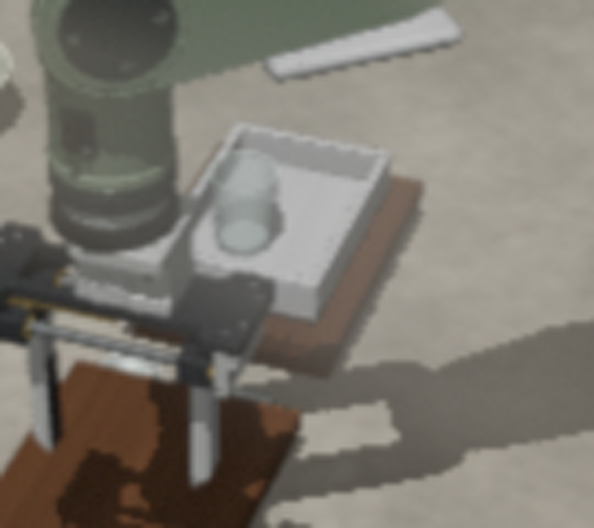

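View pics/top9.png

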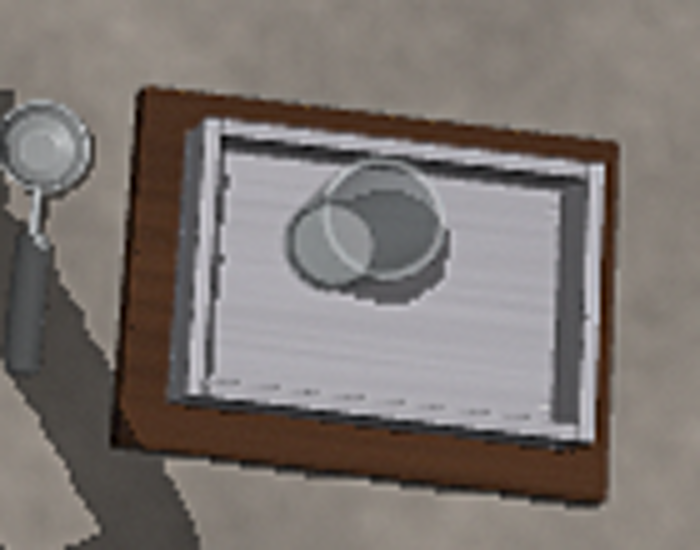

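Run:
```python
from h import *
f=lambda p:((p[0]+.5)/5-.5+330,(p[1]+.5)/5-.5+130)
T=np.array([plane("top",f(p),.087) for p in((203,118),(607,164),(592,443),(187,398))])
L=np.array([plane("top",f(p),.045) for p in((140,87),(620,145),(605,505),(112,445))])
for W in(T,L):
    print(W[:,:2].tolist(),W.mean(0),[np.degrees(np.arctan2(*(W[i]-W[j])[[1,0]])) for i,j in((0,1),(3,2))],np.linalg.norm(np.diff(W,axis=0),axis=1))
d=(T-L).mean(0);y=np.array([.1045,.9945]);x=np.array([.9945,-.1045]);print("off stand x,y mm",d[:2]@x*1e3,d[:2]@y*1e3)
g=lambda p:((p[0]+.5)/4.4-.5+210,(p[1]+.5)/4.4-.5+75)
for a,b in(((240,125),(607,164)),((390,155),(592,443)),((320,292),(187,398))): print(tri(g(a),f(b)))
```

```text
[[0.5334536543044944, -0.09377648250576667], [0.5122412592576688, -0.2949346115580289], [0.37278339337429744, -0.2769850334589211], [0.3929524665323624, -0.0800644651719539]] [ 0.4529 -0.1864  0.087 ] [np.float64(83.98033014896352), np.float64(84.15202213914094)] [0.2023 0.1406 0.198 ]
[[0.5613311251886404, -0.07515807854513326], [0.5331503518212837, -0.32518562465547995], [0.345862326690635, -0.3031052234083177], [0.3740152993888708, -0.054074552930956504]] [ 0.4536 -0.1894  0.045 ] [np.float64(83.56929365004198), np.float64(83.55008375759417)] [0.2516 0.1886 0.2506]
off stand x,y mm -1.0353613707546399 2.8480451305536794
(array([ 0.511 , -0.2978,  0.0818]), [np.float64(2.5376664078961495), np.float64(2.5376664078960407)])
(array([ 0.3728, -0.2786,  0.084 ]), [np.float64(0.3278688322464493), np.float64(0.32786883224641084)])
(array([ 0.3926, -0.0823,  0.0801]), [np.float64(1.2082994393346818), np.float64(1.2082994393346407)])
```

Run:
```python
from station import order
print(order.close_job())
```

```text
the job is handed in; nothing more can be done
None
```

The tray now sits on the landing stand with the tumbler still standing in it. I pushed its rear wall flat across the gap with both open fingertips, backed straight off, raised the arm clear, and handed the job in at about 14 s.

- **Centring:** in the last top view the tray centre was about 1 mm off in the stand's x and 3 mm off in its y. It was square to within about 0.5°.
- **Level:** rim heights from the two views were 80–84 mm at three corners. That is 1–5 mm lower than before the push (82–87 mm) and below the nominal 87 mm. I put this down to hand-picked corners and calibration error, and the pictures showed no tilt.
- **Forces:** the pushing force stayed around 4–5 N. An upward force of 3–4 N showed up on the landing side of the gap; I did not find out why, and it was gone once the gripper backed off.
- **View disagreement:** before the push, the side view put the landing centre about 7 mm away from the top view along y. I used the top view because its measured stand and tray sizes matched the given ones.

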